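Build a packing stack under a pipe coupling from folding wedges and plates

ROBOT

A 6-joint arm with a two-finger parallel gripper is mounted at the origin on a cart in front of the work surface, level with it; the furniture and walls round the work are solid. World frame = base frame: x ahead of the robot, y to its left, z up, the work surface at z = 0. Lengths are in mm, angles in rad, forces in N, time in s.
With the tool pointing down it reaches from about 350 to 775 mm from the base axis. Payload 7.3 kg.
Tool frame: the origin (TCP) lies at the very end of the fingers, on their centre line; the grasp point (between the pads) lies behind it (bot.grip_point_offset is the z of the grasp point in the tool frame, in mm); z points along the fingers, y is the line along which they close (so a half turn about z gives the same grasp; the last joint's range is limited). The gripper opens to 92 mm and grips with 3 to 60 N. Pads are 19 mm wide; open, the fingers measure 130 mm over their backs; the gripper's body (75 mm by 190 mm) begins 47 mm behind the grasp point.
Start: joints at [-1.317, 0.342, 1.524, -0, 1.275, -0.146], TCP at [204.371, -483.609, 226.741] pointing down, gripper open.
Joint ranges: [-2.53, 2.53], [-0.77, 2.02], [0.04, 2.7], [-1, 4.14], [0.28, 2.66], [-3.11, 3.11]. Speed limits (rad/s): [2.57, 2.57, 3.14, 3.14, 3.14, 3.14].

INTERFACE

Orientations are given as [roll, pitch, yaw] about the fixed x, y, z axes, in that order (R = Rz(yaw) Ry(pitch) Rx(roll)).
In Python, from plant import bot gives the robot as it stands. The module is installed in compiled form; this text tells all that it offers.
- The arm moves only by the shell command python3 -m crank 'ROWS'. ROWS is JSON, a list that holds one entry, the list of rows, each a list of 5 numbers: the opening, from 0 (shut) to 1 (fully open), then the shift along the tool's x, y, z in cm, then the turn about the tool's z in degrees. In form: [[[claw, x, y, z, turn], ...]]. A call has exactly 10 rows; each row is the pose to reach, as a shift and turn from the pose commanded when the call began, along the tool's axes at that moment; what a row does not reach only later rows make up. A row lasts 1/10 s, in which the tool goes at most 50 mm and 8.59 degrees, less where a joint would pass 70% of its speed; a pose out of reach is approached as far as the arm can. A call with a gripper value outside its range is refused whole. The fingers move at their own pace and stop on an object; the grip force is fixed at half the most. Time passes only in rows, so rows that repeat a pose let the fingers close, or fill a call up. It gives the time, the measured TCP pose, the force, the opening and the grip force at its end, in the units of the state.
- bot.get_obs(): the state, without advancing time (a new reading comes with each control period).
- bot.capture(name): name is "scene" or "top" or "wrist"; returns (picture, depth): 480x640x3 uint8, red, green, blue; 480x640 float32, mm along the optical axis (not along the pixel's ray), 0 where there is no reading.
- bot.calibration(name): a dict with "vertical_fov" (degrees; the focal length in pixels is half the picture's height over the tangent of half this angle, whatever the lens; pixels are square), "cx", "cy" (the principal point, pixels), "rvec" (rotation vector, rad) and "tvec" (3), from world to camera coordinates, as OpenCV has them; the wrist camera has in their place "tool_from_camera" (4x4, takes a point from camera to tool coordinates, whose origin is the TCP and whose axes are the flange's). Camera axes: x right, y down, z forward; pixel columns grow to the right and rows downward; lengths in mm; the calibration is good to about 2 mm. The wrist camera is an equidistant fisheye: a pixel r from the principal point sees the ray r / f radians off the axis. A picture is of the moment at which its call begins: read the wrist's pose just before it. calibration takes no time and is no camera call.
- bot.close_job(): hands the job in; it is judged then, once.
The state is a dict: "time": time; "joint_positions": joint angles; "dq": joint speeds; "tau": joint torques, N m; "tool_pos": TCP position; "tcp_rot": TCP orientation; "contact_force": force on the tool from outside, world axes, zero at the start; "moment": the same for the moment, N m; "grip_width": finger opening in mm; "finger_force": force on a finger pad.
Only numpy, scipy, OpenCV 4.12 (cv2) and the standard library are available. Lean on these libraries where they do the work, as an engineer would, in place of code of your own. Each camera call takes 0.05 s, during which the arm holds its last target. There are 200 camera calls.

TASK

Build up the packing stack in the shallow base shoe on the bench: lay the two wooden wedges flat in its recess, side by side and head to tail with their slanting sides facing each other, so that they make one level rectangular layer. Then lay the large steel plate centred on the wedges, its long side across both of them, the small steel plate centred on that and lined up with it, and stand the pipe coupling upright in the middle on top. Let go of everything and leave the hinge packet, the tape measure and the lone bolt beside the work where they are.

Things in the scene. Friction and masses are not known exactly. Their poses are not given: they have to be found in the camera images.
- base_shoe: fixed shallow steel shoe, outside 84 (x) x 88 (y) x 14 high. Origin: centre of the underside. Recess 72 (x) x 76 (y), floor 8 above the bench, rim 6 wide and 6 higher than the floor. The wedges (together 64 wide) lie in it along the shoe's x, straight sides outward, against the y = -38 and y = +38 walls: the one at -y has its +x along the shoe's +x, the other is turned by half a turn.
- wedge_1: hardwood wedge lying flat, 60 long x 32 high, 0.06 kg, one of two equal ones; from above a right-angled trapezoid. Origin: underside, centre of its 60 x 44 bounding rectangle. Broad end at x = +30 (y -22 to +22), narrow end at x = -30 (y -22 to -2), straight long side at y = -22, slanting side toward +y. The ends are flat and parallel: grip end to end (60 across) at y = -12.
- wedge_2: hardwood wedge lying flat, 60 long x 32 high, 0.06 kg, one of two equal ones; from above a right-angled trapezoid. Origin: underside, centre of its 60 x 44 bounding rectangle. Broad end at x = +30 (y -22 to +22), narrow end at x = -30 (y -22 to -2), straight long side at y = -22, slanting side toward +y. The ends are flat and parallel: grip end to end (60 across) at y = -12.
- large_plate: large plain steel plate, 62 (x) x 86 (y) x 12 thick, lying flat, with two small dark hole marks near its short edges. Origin: centre of the underside. About 0.5 kg. In the stack it lies on the wedges with its long (y) side along the shoe's y.
- small_plate: small plain steel plate, 46 (x) x 62 (y) x 12 thick, lying flat, with two small dark hole marks near its short edges. Origin: centre of the underside. About 0.26 kg. In the stack its long (y) side lies along the large plate's.
- pipe_coupling: iron pipe coupling standing on end, brown, a short tube 48 across and 42 high. Origin: centre of the underside, z up along its axis. About 0.36 kg.
- hinge_pack_1: bystander: whitish packet of hinges, 57 x 77 x 29, lying on the robot's right of the work. Origin: centre of the underside. Loose; leave alone. Farther right a broom (at y = -300, x = 340 at bench height to 430 at the top) and a shovel (at y = -550, x = 330 to 400) lean fixed against the bench, their handles ending 560 above it: mind them when the arm swings over from its start.
- tape_measure: bystander: yellow and black tape measure, 36 x 91 x 62, at the far left. Origin: centre of the underside. Loose; leave alone.
- bolt_m12_1: bystander: steel bolt 63 long, 19 across the head, lying alone near the blue crate. Origin: centre of the underside. Loose; leave alone.
Things that resemble listed ones, but are neither listed nor needed, are in the scene too. What is shaped like the pipe_coupling but pink or purple is not meant.

How it is judged:
By the outcome, as a careful person would: the job done as asked, in the order asked, and still so for the second after the job is handed in, with the robot touching nothing.
It also fails if it takes over 131 s, if anything falls off the work surface, if the arm or the gripper's body presses on something with over 40 N, if the wrist force passes 120 N, or if a joint passes its speed limit or range.

## Working session

There is one attempt and no reset: what is moved stays moved. The work goes in short steps, Python scripts to look and compute and a shell command to move; the robot and the scene stay as the last step left them, time stands still between calls to the robot, and variables do not carry over. Pictures are saved under pics/ and viewed, at most 14 in all, crops included, and the job is handed in when it is done.

```bash
mkdir -p pics
cat > h.py <<'E'
import numpy as np, cv2
from plant import bot
def cal(n):
    c=bot.calibration(n); f=240/np.tan(np.radians(c["vertical_fov"])/2); return c,f
def pts(n,depth):
    """world xyz for each pixel (pinhole cams)"""
    c,f=cal(n); R=cv2.Rodrigues(np.array(c["rvec"],float))[0]; t=np.array(c["tvec"],float).ravel()
    v,u=np.mgrid[0:480,0:640]; P=np.stack([(u-c["cx"])/f*depth,(v-c["cy"])/f*depth,depth],-1)
    return (P-t)@R
def ray(n,uv,z):
    c,f=cal(n); R=cv2.Rodrigues(np.array(c["rvec"],float))[0]; t=np.array(c["tvec"],float).ravel()
    uv=np.atleast_2d(uv).astype(float); d=np.c_[(uv[:,0]-c["cx"])/f,(uv[:,1]-c["cy"])/f,np.ones(len(uv))]@R
    o=-R.T@t; return o+d*((z-o[2])/d[:,2])[:,None]
def save(n,name):
    im,d=bot.capture(n); cv2.imwrite(f"pics/{name}.png",im[:,:,::-1]); np.save(f"pics/{name}.npy",d); return im,d
E
python3 - <<'E'
from h import *
for n in("top","scene"):
    save(n,n+"0"); print(bot.calibration(n))
print(bot.calibration("wrist"),bot.grip_point_offset,bot.get_obs())
E
```

```text
{'vertical_fov': 57.940370122304934, 'cx': 320.2268096383026, 'cy': 239.265817677976, 'rvec': array([ 2.20447807, -2.19140387,  0.04899299]), 'tvec': array([ 50.11679443, 579.2173232 , 878.59275162])}
{'vertical_fov': 54.58369876491223, 'cx': 318.85632710767504, 'cy': 242.44977277288888, 'rvec': array([ 0.70749438, -2.68029856,  1.02806484]), 'tvec': array([529.88048357, 207.59154312, 902.40144001])}
{'vertical_fov': 65.70646984690485, 'cx': 314.0185606850844, 'cy': 237.27595370049823, 'tool_from_camera': array([[ 6.89757978e-04, -9.55126222e-01, -2.96198287e-01,
         7.87210558e+01],
       [ 9.99998223e-01,  1.17855588e-03, -1.47169277e-03,
        -1.11915555e-02],
       [ 1.75473859e-03, -2.96196745e-01,  9.55125337e-01,
        -1.57604004e+02],
       [ 0.00000000e+00,  0.00000000e+00,  0.00000000e+00,
         1.00000000e+00]])} -18.8 {'time': 0.1, 'joint_positions': array([-1.31701285e+00,  3.42623376e-01,  1.52487598e+00, -1.45779381e-05,
        1.27539103e+00, -1.46026218e-01]), 'dq': array([ 0.00166244, -0.00105277, -0.0036091 ,  0.0007495 ,  0.00063088,
       -0.00078671]), 'tau': array([ 1.61874119e-03, -4.32005847e+01, -2.44693279e+01,  7.20303459e-02,
        5.26095985e-02, -5.39410462e-05]), 'tool_pos': array([ 204.2700032 , -483.2616628 ,  226.14573955]), 'tcp_rot': array([-3.14030670e+00, -1.75037873e-04,  3.99813835e-01]), 'contact_force': array([ 0.12822109,  0.10985543, -0.61628201]), 'moment': array([-0.03092915,  0.04117282, -0.02202982]), 'finger_force': 0.0, 'grip_width': 92.02530272769775}
```

View pics/top0.png

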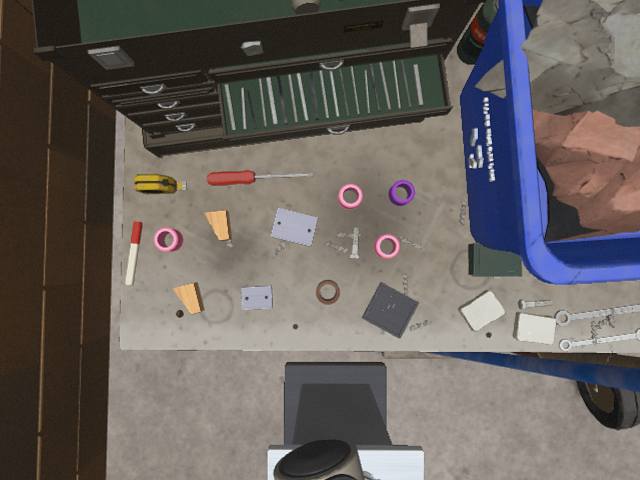

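View pics/scene0.png

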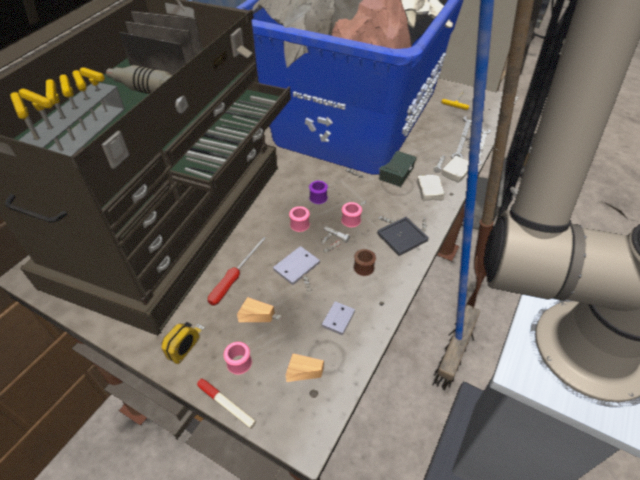

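The top view shows the shoe at (390,310), wedges at (218,225) and (188,297), the large plate at (294,227), the small plate at (257,298) and the brown coupling at (328,292). The scene view agrees with this.

Run:
```python
from h import *
im=cv2.imread("pics/top0.png"); hsv=cv2.cvtColor(im,cv2.COLOR_BGR2HSV); d=np.load("pics/top0.npy")
W=pts("top",d)
def show(name,box,mask,z,poly):
    x0,y0,x1,y1=box; m=np.zeros_like(mask,np.uint8); m[y0:y1,x0:x1]=mask[y0:y1,x0:x1]*255
    m=cv2.morphologyEx(m,cv2.MORPH_CLOSE,np.ones((3,3)))
    c=max(cv2.findContours(m,0,cv2.CHAIN_APPROX_NONE)[0],key=cv2.contourArea)
    mm=cv2.drawContours(np.zeros_like(m),[c],-1,255,-1)>0
    zz=W[mm][:,2]; print(name,"area",cv2.contourArea(c),"depth z pct",np.percentile(zz,[10,50,90]).round(1))
    p=ray("top",c[:,0,:],z)[:,:2].astype(np.float32)
    r=cv2.minAreaRect(p); print("  rect",np.round(r[0],1),np.round(r[1],1),round(r[2],1)," corners",cv2.boxPoints(r).round().tolist())
    if poly:
        a=cv2.approxPolyDP(c,4,True)[:,0]; print("  poly",a.tolist(),ray("top",a,z)[:,:2].round(1).tolist())
for n,b in dict(w1=(200,205,235,245),w2=(170,278,207,318),lp=(265,203,322,250),sp=(236,282,277,314),shoe=(358,278,422,342),cp=(312,277,345,308)).items():
    x0,y0,x1,y1=b; print(n, hsv[(y0+y1)//2,(x0+x1)//2])
H,S,V=[hsv[...,i].astype(int) for i in range(3)]
wood=(S>90)&(H<25)&(V>120); 
blue=(H>105)&(H<140)&(S>18)&(V>120)
show("w1",(200,200,235,245),wood,32,1); show("w2",(168,275,208,320),wood,32,1)
show("lp",(262,200,325,255),blue,12,1); show("sp",(234,280,280,316),blue,12,1)
show("shoe",(355,275,425,345),V<95,14,1); show("cp",(310,272,348,312),(S>60)&(V<120),42,0)
big=cv2.resize(im[190:350,160:430],None,fx=2.9,fy=2.9,interpolation=cv2.INTER_CUBIC); cv2.imwrite("pics/crop.png",big)
```

```text
w1 [ 17 115 233]
w2 [ 16 115 227]
lp [116  21 193]
sp [118  25 187]
shoe [126  14  89]
cp [ 17  26 157]
w1 area 432.5 depth z pct [29.5 31.5 33.3]
  rect [604.7 262.5] [60.3 42.9] 9.9  corners [[571.0, 278.0], [579.0, 236.0], [638.0, 247.0], [631.0, 289.0]]
  poly [[204, 213], [219, 240], [228, 238], [225, 210]] [[629.8, 288.6], [575.4, 257.4], [579.5, 239.3], [636.1, 246.3]]
w2 area 428.0 depth z pct [29.4 31.5 33.7]
  rect [455.9 320.3] [59.3 42.1] 15.6  corners [[422.0, 333.0], [433.0, 292.0], [490.0, 308.0], [479.0, 349.0]]
  poly [[173, 288], [191, 313], [200, 311], [193, 283]] [[478.5, 348.0], [429.0, 311.0], [433.1, 293.0], [488.8, 308.1]]
lp area 1106.0 depth z pct [ 9.6 11.5 13.5]
  rect [605.  107.8] [83.7 59.6] 76.6  corners [[566.0, 74.0], [624.0, 60.0], [644.0, 142.0], [586.0, 155.0]]
  poly [[278, 208], [271, 235], [310, 245], [317, 218]] [[643.1, 141.2], [587.2, 155.1], [567.0, 74.5], [622.9, 60.5]]
sp area 575.5 depth z pct [ 9.6 11.5 13.5]
  rect [458.7 183.7] [43.7 60. ] 4.1  corners [[435.0, 212.0], [439.0, 152.0], [483.0, 155.0], [478.0, 215.0]]
  poly [[270, 287], [242, 288], [243, 309], [271, 307]] [[480.4, 155.9], [478.0, 213.3], [435.3, 210.7], [439.7, 153.4]]
shoe area 1635.5 depth z pct [ 5.8  8.2 13.8]
  rect [436.1 -89.1] [86.9 82.5] 62.0  corners [[379.0, -108.0], [452.0, -147.0], [493.0, -70.0], [420.0, -31.0]]
  poly [[380, 283], [362, 317], [399, 337], [417, 302]] [[490.0, -69.3], [420.8, -32.5], [380.8, -107.9], [451.8, -144.8]]
cp area 410.5 depth z pct [-1.3 29.  42.5]
  rect [474.2  37.5] [45.3 43.6] 0.3  corners [[451.0, 59.0], [452.0, 16.0], [497.0, 16.0], [497.0, 59.0]]
```

View pics/crop.png

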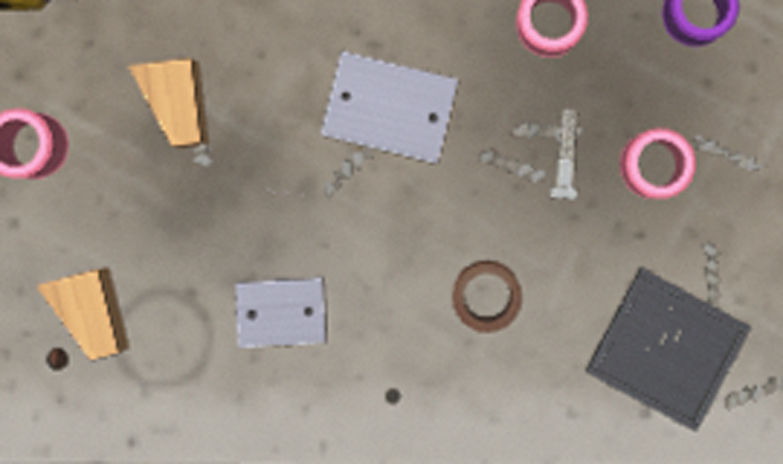

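The crop confirms the shapes: each wedge has its broad end away from the robot and its slant to the left, and the shoe is turned by about -28°. I'll go past the broom with the tool retracted, and work out the shifts first.

```bash
cat >> h.py <<'E'
def rel(wps,p0=None):
    """print shifts (cm, deg) from pose p0 (x,y,z,yawdeg) to waypoints (same form)"""
    o=bot.get_obs()
    if p0 is None: p0=[*o["tool_pos"],np.degrees(o["tcp_rot"][2])]
    a=np.radians(p0[3]); c,s=np.cos(a),np.sin(a)
    for w in wps:
        d=np.array(w[:3])-p0[:3]; t=(p0[3]-w[3]+180)%360-180
        print("to",w,"->",np.round([(c*d[0]+s*d[1])/10,(s*d[0]-c*d[1])/10,-d[2]/10],2).tolist(),round(t,1))
def wrays(uv,pose,z):
    """wrist pixels -> world on plane z; pose=(tool_pos,rpy)"""
    from scipy.spatial.transform import Rotation as Ro
    c,f=cal("wrist"); uv=np.atleast_2d(uv).astype(float); q=uv-[c["cx"],c["cy"]]; r=np.hypot(*q.T); th=r/f
    d=np.c_[q/np.maximum(r,1e-9)[:,None]*np.sin(th)[:,None],np.cos(th)]
    T=np.array(c["tool_from_camera"]); R=Ro.from_euler("xyz",pose[1]).as_matrix()
    d=d@T[:3,:3].T@R.T; o=R@T[:3,3]+pose[0]; return o+d*((z-o[2])/d[:,2])[:,None]
def wsave(name):
    o=bot.get_obs(); im,d=bot.capture("wrist"); cv2.imwrite(f"pics/{name}.png",im[:,:,::-1])
    return im,d,(np.array(o["tool_pos"]),np.array(o["tcp_rot"]))
E
python3 -c "
from h import *
rel([(215,-300,240,22.9),(265,-235,240,22.9),(310,-170,240,22.9),(345,-80,240,22.9),(390,20,240,22.9),(420,150,240,99)],(204.4,-483.6,226.7,22.9))"
```

```text
to (215, -300, 240, 22.9) -> [8.12, -16.5, -1.33] 0.0
to (265, -235, 240, 22.9) -> [15.26, -20.54, -1.33] 0.0
to (310, -170, 240, 22.9) -> [21.93, -24.78, -1.33] 0.0
to (345, -80, 240, 22.9) -> [28.66, -31.71, -1.33] 0.0
to (390, 20, 240, 22.9) -> [36.69, -39.17, -1.33] 0.0
to (420, 150, 240, 99) -> [44.52, -49.98, -1.33] -76.1
```

```bash
python3 -m crank '[[[1,2,-4.1,-1.3,0],[1,4.1,-8.2,-1.3,0],[1,6.1,-12.4,-1.3,0],[1,8.1,-16.5,-1.3,0],[1,11.7,-18.5,-1.3,0],[1,15.3,-20.5,-1.3,0],[1,18.6,-22.7,-1.3,0],[1,21.9,-24.8,-1.3,0],[1,25.3,-28.2,-1.3,0],[1,28.7,-31.7,-1.3,0]]]'
python3 -c "
from h import *
rel([(400,0,240,22.9),(436,100,250,99),(436,240,240,99),(440,309,230,105.3)])"
```

```text
time: 1.1
tool_pos: [345.7, -78.3, 239.6]
tcp_rot: [3.141, -0.0, 0.399]
contact_force: [0.7, 0.1, -0.0]
grip_width: 91.9
finger_force: 0.0
to (400, 0, 240, 22.9) -> [8.04, -5.1, -0.04] -0.0
to (436, 100, 250, 99) -> [15.25, -12.92, -1.04] -76.1
to (436, 240, 240, 99) -> [20.68, -25.82, -0.04] -76.1
to (440, 309, 230, 105.3) -> [23.73, -32.02, 0.96] -82.4
```

```bash
python3 - <<'E'
from h import *
im,d,p=wsave("w_shoe"); np.savez("pics/w_shoe.npz",d=d,a=p[0],b=p[1])
E
python3 -m crank '[[[1,3.5,-2.5,0,-8],[1,7,-5,0,-16],[1,10,-9,0,-25],[1,13,-13,0,-33],[1,16,-17,0,-42],[1,18.5,-21.5,0,-50],[1,20,-26,0,-58],[1,22,-29,1,-67],[1,24.5,-31.2,2,-75],[1,25.5,-31.2,3,-82.4]]]'
python3 - <<'E'
from h import *
im,d,p=wsave("w_w2"); np.savez("pics/w_w2.npz",d=d,a=p[0],b=p[1])
a=cv2.imread("pics/w_shoe.png");b=cv2.imread("pics/w_w2.png")
cv2.imwrite("pics/m1.png",cv2.resize(np.hstack([a,b]),(800,300)))
E
```

```text
time: 2.15
tool_pos: [458.8, 309.9, 208.6]
tcp_rot: [-3.141, -0.001, 1.847]
contact_force: [1.1, 0.1, -0.7]
grip_width: 91.6
finger_force: 0.0
```

View pics/m1.png

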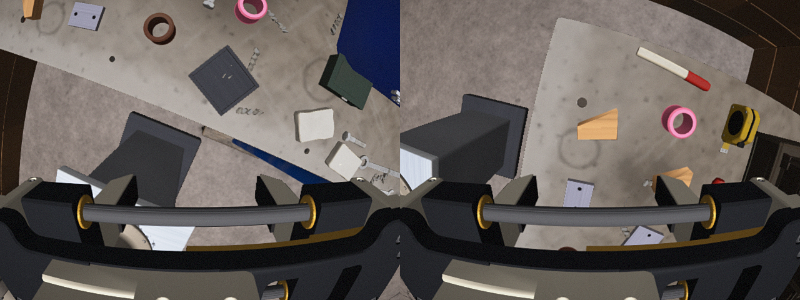

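The left half shows the shoe clear of the gripper near full pixel (357,128). The right half shows wedge 2 near (317,200).

```bash
cat >> h.py <<'E'
def wcont(name,box,f):
    im=cv2.imread(f"pics/{name}.png"); q=np.load(f"pics/{name}.npz"); hsv=cv2.cvtColor(im,cv2.COLOR_BGR2HSV).astype(int)
    x0,y0,x1,y1=box; m=np.zeros((480,640),np.uint8); m[y0:y1,x0:x1]=(f(hsv[...,0],hsv[...,1],hsv[...,2])*255)[y0:y1,x0:x1]
    m=cv2.morphologyEx(cv2.morphologyEx(m,cv2.MORPH_CLOSE,np.ones((3,3))),cv2.MORPH_OPEN,np.ones((3,3)))
    return max(cv2.findContours(m,0,cv2.CHAIN_APPROX_NONE)[0],key=cv2.contourArea),(q["a"],q["b"])
def wrep(name,box,f,z,eps=4):
    c,p=wcont(name,box,f); w=wrays(c[:,0],p,z)[:,:2].astype(np.float32); r=cv2.minAreaRect(w)
    print(name,"rect",np.round(r[0],1),np.round(r[1],1),round(r[2],1)); a=cv2.approxPolyDP(w.reshape(-1,1,2),eps,True)[:,0]; print("  poly",a.round(1).tolist())
    return w,a
E
python3 - <<'E'
from h import *
wrep("w_shoe",(290,60,430,195),lambda H,S,V:V<92,14,8)
im=cv2.cvtColor(cv2.imread("pics/w_w2.png"),cv2.COLOR_BGR2HSV); print(im[190,310],im[205,320],im[218,320])
wrep("w_w2",(270,160,370,240),lambda H,S,V:(S>85)&(H<25)&(V>120),32)
wrep("w_w2",(270,160,370,240),lambda H,S,V:(S>85)&(H<25)&(V>200),32)
o=bot.get_obs();print(o["tool_pos"],np.degrees(o["tcp_rot"][2]))
cv2.imwrite("pics/m2.png",np.hstack([cv2.resize(cv2.imread("pics/w_w2.png")[150:250,260:380],None,fx=3,fy=3),cv2.resize(cv2.imread("pics/w_shoe.png")[55:200,280:435],(360,300))]))
E
```

```text
w_shoe rect [435.6 -88.4] [87.9 84.2] 62.3
  poly [[490.8999938964844, -71.0999984741211], [420.1000061035156, -31.700000762939453], [380.20001220703125, -104.80000305175781], [449.20001220703125, -144.6999969482422]]
[ 14 128 159] [ 15 121 227] [ 15 120 227]
w_w2 rect [454.2 323.6] [59.5 46.2] 15.3
  poly [[475.79998779296875, 352.6000061035156], [427.79998779296875, 318.6000061035156], [431.3999938964844, 294.1000061035156], [488.1000061035156, 309.20001220703125]]
w_w2 rect [454.2 323.9] [58.3 45. ] 16.0
  poly [[474.70001220703125, 353.20001220703125], [427.5, 312.70001220703125], [432.29998779296875, 294.29998779296875], [487.0, 309.8999938964844]]
[459.15753474 308.4230473  206.69875841] 106.11971329234441
```

View pics/m2.png

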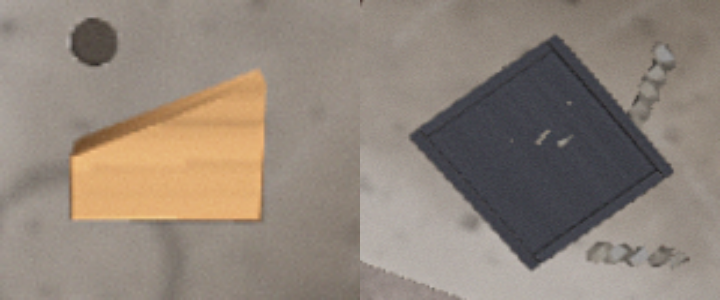

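```bash
cat >> h.py <<'E'
import json,os
def adv(x,y,z,t):
    """bookkeeping of the commanded pose from the last row typed"""
    P=json.load(open("cmd.json")) if os.path.exists("cmd.json") else [204.371,-483.609,226.741,22.907]
    a=np.radians(P[3]); c,s=np.cos(a),np.sin(a)
    P=[P[0]+10*(c*x+s*y),P[1]+10*(s*x-c*y),P[2]-10*z,P[3]-t]; json.dump(P,open("cmd.json","w")); print("cmd",np.round(P,1)); return P
def cmd(): return json.load(open("cmd.json"))
E
python3 - <<'E'
from h import *
adv(28.7,-31.7,-1.3,0); adv(25.5,-31.2,3,-82.4)
o=bot.get_obs();print(o["tool_pos"],np.degrees(o["tcp_rot"][2]))
rel([(458.7,309,9,105.3)],cmd())
E
```

```text
cmd [345.3 -79.9 239.7  22.9]
cmd [458.8 306.8 209.7 105.3]
[459.15753474 308.4230473  206.69875841] 106.11971329234441
to (458.7, 309, 9, 105.3) -> [0.22, 0.05, 20.07] 0.0
```

```bash
python3 -m crank '[[[1,0.1,0,3,0],[1,0.1,0,7,0],[1,0.1,0,11.5,0],[1,0.1,0,15.5,0],[1,0.1,0,18,0],[1,0.1,0,19.2,0],[1,0.1,0,20,0],[1,0.1,0,20,0],[1,0.1,0,20,0],[1,0.1,0,20,0]]]'
python3 - <<'E'
from h import *
adv(.1,0,20,0)
for i in range(4):
  bot.capture("wrist");o=bot.get_obs();print(o["tool_pos"].round(1),np.degrees(o["tcp_rot"]).round(2))
E
```

```text
time: 3.2
tool_pos: [459.4, 308.1, 11.0]
tcp_rot: [3.139, -0.0, 1.838]
contact_force: [0.2, 0.5, 0.1]
grip_width: 91.8
finger_force: 0.0
cmd [458.5 307.7   9.7 105.3]
[459.3 308.   10.9] [ 1.7987e+02 -2.0000e-02  1.0530e+02]
[459.1 308.   10.7] [ 1.7989e+02 -1.0000e-02  1.0530e+02]
[459.  307.9  10.5] [ 1.7991e+02 -1.0000e-02  1.0530e+02]
[458.8 307.9  10.3] [ 1.7993e+02 -1.0000e-02  1.0531e+02]
```

```bash
python3 -m crank '[[[0.5,0,0,0,0],[0,0,0,0,0],[0,0,0,0,0],[0,0,0,0,0],[0,0,0,0,0],[0,0,0,0,0],[0,0,0,0,0],[0,0,0,-1,0],[0,0,0,-3,0],[0,0,0,-6,0]]]'
python3 - <<'E'
from h import *
P=adv(0,0,-6,0)
# shoe centre 435.7,-88.7 yaw -28 ; wedge at -y : origin local (0,-15.0), yaw -28 ; grip at local y -12
a=np.radians(-28);R=np.array([[np.cos(a),-np.sin(a)],[np.sin(a),np.cos(a)]])
for n,s in(("-y",-1),("+y",1)):
    for off in(15,16): print(n,off,np.array([435.7,-88.7])+R@[0,s*(off+12)])
g=np.array([435.7,-88.7])+R@[0,-27]
rel([(420,100,150,90),(*g,120,62)],P)
E
```

```text
time: 4.4
tool_pos: [457.5, 307.2, 69.6]
tcp_rot: [-3.138, 0.001, 1.838]
contact_force: [0.3, -0.1, -0.2]
grip_width: 59.8
finger_force: 30.0
cmd [458.5 307.7  69.7 105.3]
-y 15 [ 423.0242678  -112.53958501]
-y 16 [ 422.55479624 -113.4225326 ]
+y 15 [448.3757322  -64.86041499]
+y 16 [448.84520376 -63.9774674 ]
to (420, 100, 150, 90) -> [-19.02, -9.2, -8.03] 15.3
to (np.float64(423.02426780478095), np.float64(-112.53958500719104), 120, 62) -> [-39.6, -14.52, -5.03] 43.3
```

```bash
python3 - <<'E'
from h import *
a=np.radians(-28);R=np.array([[np.cos(a),-np.sin(a)],[np.sin(a),np.cos(a)]])
g=np.array([435.7,-88.7])+R@[0,-28.5]; print(g); rel([(430,100,120,84),(*g,90,62)],cmd())
E
python3 -m crank '[[[0,-1,-0.5,-2,0],[0,-4,-1.5,-4,4],[0,-8,-3,-5,9],[0,-12,-4.5,-5,14],[0,-16,-6,-5,19],[0,-20,-7.5,-5,24],[0,-24,-9,-5,29],[0,-28,-10.5,-5,34],[0,-32,-12,-5,39],[0,-36,-13.4,-5,43.3]]]'
python3 - <<'E'
from h import *
adv(-36,-13.4,-5,43.3); a=np.radians(-28);R=np.array([[np.cos(a),-np.sin(a)],[np.sin(a),np.cos(a)]])
g=np.array([435.7,-88.7])+R@[0,-28.5]; rel([(*g,18.9,62)],cmd())
E
```

```text
[ 422.32006046 -113.8640064 ]
to (430, 100, 120, 84) -> [-19.28, -8.24, -5.03] 21.3
to (np.float64(422.3200604606021), np.float64(-113.86400639647943), 90, 62) -> [-39.71, -14.62, -2.03] 43.3
time: 5.4
tool_pos: [423.9, -76.5, 120.5]
tcp_rot: [3.141, -0.0, 1.079]
contact_force: [1.2, 0.6, -0.5]
grip_width: 59.6
finger_force: 30.0
cmd [424.3 -74.9 119.7  62. ]
to (np.float64(422.3200604606021), np.float64(-113.86400639647943), 18.9, 62) -> [-3.54, 1.65, 10.08] 0.0
```

```bash
python3 -m crank '[[[0,-1.5,0.8,1,0],[0,-3.5,1.65,3,0],[0,-3.5,1.65,6,0],[0,-3.5,1.65,8,0],[0,-3.5,1.65,8,0],[0,-3.5,1.65,8.8,0],[0,-3.5,1.65,9.4,0],[0,-3.5,1.65,9.9,0],[0,-3.5,1.65,10,0],[0,-3.5,1.65,10,0]]]'
python3 -m crank '[[[0,0,0,0,0],[0,-0.1,0,0,0],[0,-0.1,0,0,0],[0,-0.15,0,0,0],[0,-0.15,0,0,0],[0,-0.2,0,0,0],[0,-0.2,0,0,0],[0,-0.2,0,0,0],[0,-0.2,0,0,0],[0,-0.2,0,0,0]]]'
python3 - <<'E'
from h import *
adv(-3.5,1.65,10,0);adv(-.2,0,0,0)
im,d=save("top","t1"); cv2.imwrite("pics/t1c.png",cv2.resize(im[255:355,330:450,::-1],None,fx=4,fy=4,interpolation=cv2.INTER_CUBIC))
wsave("w_p1")
E
```

```text
time: 6.4
tool_pos: [422.6, -113.5, 19.8]
tcp_rot: [3.141, 0.0, 1.082]
contact_force: [0.3, 0.0, -1.1]
grip_width: 59.7
finger_force: 30.0
time: 7.4
tool_pos: [421.5, -115.3, 19.7]
tcp_rot: [3.142, 0.0, 1.082]
contact_force: [0.2, -0.1, -0.8]
grip_width: 59.6
finger_force: 30.0
cmd [ 422.5 -113.5   19.7   62. ]
cmd [ 421.5 -115.3   19.7   62. ]
```

View pics/w_p1.png

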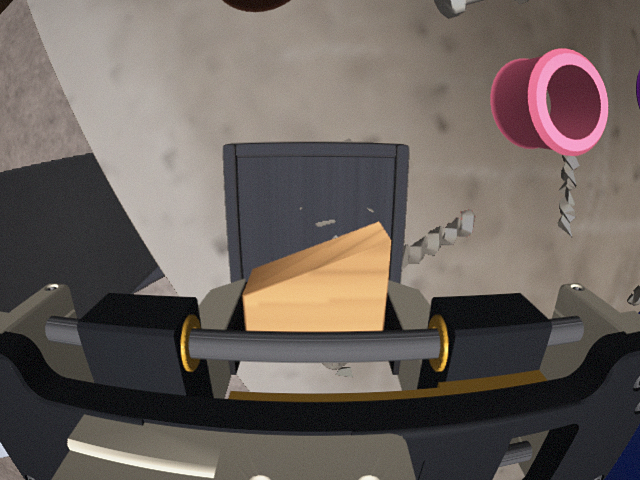

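The wrist view shows wedge 2 held in the recess, spanning columns 245–388 between rims at about 235 and 397, and not yet touching the wall. I'll ease it outward until I feel contact.

```bash
python3 -m crank '[[[0,-0.05,0,0,0],[0,-0.05,0,0,0],[0,-0.1,0,0,0],[0,-0.1,0,0,0],[0,-0.15,0,0,0],[0,-0.15,0,0,0],[0,-0.15,0,0,0],[0,-0.15,0,0,0],[0,-0.15,0,0,0],[0,-0.15,0,0,0]]]'
python3 -m crank '[[[0,0,0,0,0],[0,-0.05,0,0,0],[0,-0.05,0,0,0],[0,-0.1,0,0,0],[0,-0.1,0,0,0],[0,-0.1,0,0,0],[0,-0.1,0,0,0],[0,-0.1,0,0,0],[0,-0.1,0,0,0],[0,-0.1,0,0,0]]]'
python3 - <<'E'
from h import *
adv(-.15,0,0,0);adv(-.1,0,0,0)
E
```

```text
time: 8.5
tool_pos: [420.8, -116.6, 19.7]
tcp_rot: [-3.142, 0.0, 1.082]
contact_force: [-0.1, -0.3, -1.1]
grip_width: 59.8
finger_force: 30.0
time: 9.5
tool_pos: [420.5, -117.1, 19.7]
tcp_rot: [3.141, -0.0, 1.082]
contact_force: [2.3, 4.3, -0.2]
grip_width: 59.9
finger_force: 30.0
cmd [ 420.8 -116.6   19.7   62. ]
cmd [ 420.4 -117.5   19.7   62. ]
```

```bash
python3 -m crank '[[[0,0.07,0,0,0],[0,0.07,0,0.1,0],[0,0.07,0,0.15,0],[0,0.07,0,0.18,0],[0,0.07,0,0.18,0],[0,0.07,0,0.18,0],[0,0.07,0,0.18,0],[0.1,0.07,0,0.18,0],[0.3,0.07,0,0.18,0],[0.6,0.07,0,0.18,0]]]'
python3 -m crank '[[[0.9,0,0,0,0],[0.9,0,0,0,0],[0.9,0,0,0,0],[0.9,0,0,-1,0],[0.9,0,0,-3,0],[0.9,0,0,-6,0],[0.9,0,0,-10,0],[1,0,0,-14,0],[1,0,0,-16,0],[1,0,0,-16,0]]]'
python3 - <<'E'
from h import *
adv(.07,0,.18,0);adv(0,0,-16,0); wsave("w_p1b")
rel([(420,80,180,75),(604.7,250,170,99)],cmd())
E
```

```text
time: 10.5
tool_pos: [420.7, -116.9, 17.9]
tcp_rot: [3.142, 0.0, 1.082]
contact_force: [0.1, -0.2, -0.4]
grip_width: 59.8
finger_force: 30.0
time: 11.5
tool_pos: [422.2, -117.6, 181.5]
tcp_rot: [3.134, -0.0, 1.082]
contact_force: [0.2, -0.6, -0.6]
grip_width: 91.8
finger_force: 0.0
cmd [ 420.7 -116.9   17.9   62. ]
cmd [ 420.7 -116.9  177.9   62. ]
to (420, 80, 180, 75) -> [17.35, -9.3, -0.21] -13.0
to (604.7, 250, 170, 99) -> [41.03, -0.97, 0.79] -37.0
```

View pics/w_p1b.png

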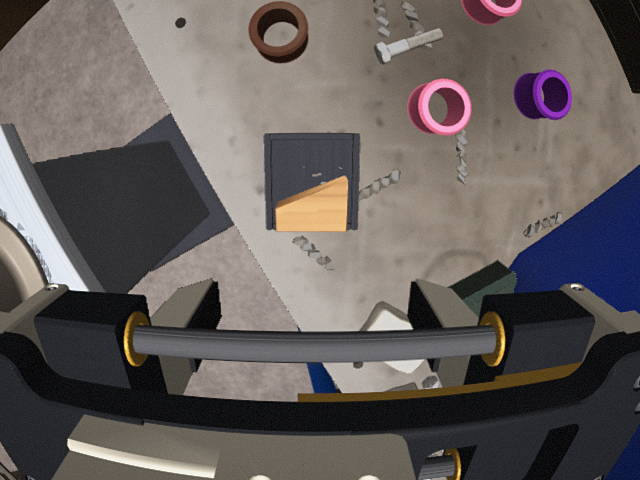

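Wedge 2 is seated against the near wall, at (313,205) in the picture. Next is wedge 1, with a check of the clearance to the toolbox.

```bash
python3 - <<'E'
from h import *
W=pts("top",np.load("pics/top0.npy"))
m=(W[...,2]>50)&(W[...,2]<400)&(W[...,1]>180)&(W[...,1]<330)&(W[...,0]>560)
print(np.percentile(W[m][:,0],[0,.5,2,5]))
rel([(606,252,168,99.5)],cmd())
E
python3 -m crank '[[[1,2,0,0,-3],[1,6,-0.2,0,-7],[1,11,-0.4,0,-11],[1,16,-0.5,0,-15],[1,21,-0.6,0,-19],[1,26,-0.7,0,-23],[1,31,-0.8,0,-27],[1,36,-0.9,0,-32],[1,40,-1,0,-36],[1,41.3,-1,1,-37.5]]]'
python3 -m crank '[[[1,0,0,0.5,0],[1,0,0,0.5,0],[1,0,0,0.5,0],[1,0,0,0.5,0],[1,0,0,0.5,0],[1,0,0,0.5,0],[1,0,0,0.5,0],[1,0,0,0.5,0],[1,0,0,0.5,0],[1,0,0,0.5,0]]]'
python3 - <<'E'
from h import *
adv(41.3,-1,1,-37.5);adv(0,0,.5,0)
im,d,p=wsave("w_w1"); np.savez("pics/w_w1.npz",d=d,a=p[0],b=p[1]); print(p)
wrep("w_w1",(250,150,400,270),lambda H,S,V:(S>85)&(H<25)&(V>200),32)
E
```

```text
[714.17022599 716.27650413 742.41893918 766.46242994]
to (606, 252, 168, 99.5) -> [41.27, -0.95, 0.99] -37.5
time: 12.55
tool_pos: [606.3, 256.2, 166.6]
tcp_rot: [3.141, -0.001, 1.742]
contact_force: [0.6, -0.5, -0.6]
grip_width: 92.1
finger_force: 0.0
time: 13.55
tool_pos: [605.7, 252.5, 162.9]
tcp_rot: [3.142, 0.0, 1.737]
contact_force: [-0.8, 0.0, 0.5]
grip_width: 92.1
finger_force: 0.0
cmd [605.7 252.5 167.9  99.5]
cmd [605.7 252.5 162.9  99.5]
(array([605.69072687, 252.53652257, 162.8768318 ]), array([3.14157047e+00, 1.10422360e-04, 1.73683563e+00]))
w_w1 rect [604.  265.9] [59.1 46. ] 9.6
  poly [[627.4000244140625, 293.20001220703125], [576.9000244140625, 259.20001220703125], [578.9000244140625, 240.10000610351562], [634.5, 247.8000030517578]]
```

```bash
python3 -m crank '[[[1,0,0,2,0.3],[1,0,0,6,0.3],[1,0,0,10,0.3],[1,0,0,13,0.3],[1,0,0,14.5,0.3],[1,0,0,15.3,0.3],[1,0,0,15.3,0.3],[1,0,0,15.3,0.3],[1,0,0,15.3,0.3],[0.8,0,0,15.3,0.3]]]'
python3 -m crank '[[[0,0,0,0,0],[0,0,0,0,0],[0,0,0,0,0],[0,0,0,0,0],[0,0,0,0,0],[0,0,0,0,0],[0,0,0,-1,0],[0,0,0,-3,0],[0,0,0,-6,0],[0,0,0,-10,0]]]'
python3 - <<'E'
from h import *
adv(0,0,15.3,0.3);adv(0,0,-10,0)
a=np.radians(-28);R=np.array([[np.cos(a),-np.sin(a)],[np.sin(a),np.cos(a)]])
g=np.array([435.7,-88.7])+R@[0,28.5]; print(g); rel([(440,60,110,180),(*g,110,242)],cmd())
print(bot.get_obs()["joint_positions"].round(2))
E
```

```text
time: 14.6
tool_pos: [606.5, 252.7, 11.3]
tcp_rot: [3.139, -0.0, 1.731]
contact_force: [-0.5, 0.4, 0.2]
grip_width: 87.7
finger_force: 0.0
time: 15.6
tool_pos: [604.5, 252.1, 109.7]
tcp_rot: [-3.138, 0.001, 1.731]
contact_force: [0.7, 0.7, -1.5]
grip_width: 59.9
finger_force: 29.9
cmd [605.7 252.5   9.9  99.2]
cmd [605.7 252.5 109.9  99.2]
[449.07993954 -63.5359936 ]
to (440, 60, 110, 180) -> [-16.35, -19.44, -0.01] -80.8
to (np.float64(449.07993953939786), np.float64(-63.53599360352058), 110, 242) -> [-28.69, -20.52, -0.01] -142.8
[ 0.28  0.68  1.28 -0.    1.18  0.12]
```

```bash
python3 -m crank '[[[0,-1.5,-1.2,0,-8],[0,-3.5,-2.7,0,-16],[0,-5.5,-4.3,0,-24],[0,-7.5,-5.8,0,-32],[0,-9.5,-7.4,0,-40],[0,-11.5,-9,0,-48],[0,-13.5,-10.5,0,-56],[0,-15.5,-12,0,-64],[0,-17.5,-13.6,0,-72],[0,-19.5,-15,0,-80]]]'
python3 - <<'E'
from h import *
adv(-19.5,-15,0,-80)
a=np.radians(-28);R=np.array([[np.cos(a),-np.sin(a)],[np.sin(a),np.cos(a)]])
g=np.array([435.7,-88.7])+R@[0,28.5]; rel([(*g,60,242)],cmd())
print(bot.get_obs()["joint_positions"].round(2))
E
```

```text
time: 16.6
tool_pos: [488.2, 35.2, 110.5]
tcp_rot: [-3.141, 0.0, 3.134]
contact_force: [1.0, -1.0, -1.1]
grip_width: 59.6
finger_force: 29.9
cmd [488.8  36.  109.9 179.2]
to (np.float64(449.07993953939786), np.float64(-63.53599360352058), 60, 242) -> [3.84, -10.01, 4.99] -62.8
[-0.08  0.41  1.78 -0.    0.95 -1.65]
```

```bash
python3 -m crank '[[[0,0.6,-1.5,0,-8],[0,1.2,-3,0,-16],[0,1.8,-4.5,0,-24],[0,2.4,-6,0,-32],[0,3,-7.5,0,-40],[0,3.5,-9,0,-48],[0,3.84,-10,0,-56],[0,3.84,-10,1,-62.8],[0,3.84,-10,3,-62.8],[0,3.84,-10,5,-62.8]]]'
python3 -m crank '[[[0,0,0,1.5,0],[0,0,0,2.5,0],[0,0,0,3.2,0],[0,0,0,3.7,0],[0,0,0,4,0],[0,0,0,4,0],[0,0,0,4,0],[0,0,0,4,0],[0,0,0,4,0],[0,0,0,4,0]]]'
python3 - <<'E'
from h import *
adv(3.84,-10,5,-62.8);P=adv(0,0,4,0)
a=np.radians(-28);R=np.array([[np.cos(a),-np.sin(a)],[np.sin(a),np.cos(a)]])
print((np.array(P[:2])-[435.7,-88.7])@R); wsave("w_p2")
E
```

```text
time: 17.6
tool_pos: [449.6, -63.8, 60.3]
tcp_rot: [-3.139, 0.0, -2.06]
contact_force: [-0.3, -0.1, 0.3]
grip_width: 60.2
finger_force: 29.9
time: 18.6
tool_pos: [449.3, -64.0, 21.7]
tcp_rot: [-3.14, -0.0, -2.059]
contact_force: [-5.5, -2.1, 17.7]
grip_width: 59.6
finger_force: 30.0
cmd [449.1 -63.5  59.9 242. ]
cmd [449.1 -63.5  19.9 242. ]
[-0.05831395 28.55071896]
```

View pics/w_p2.png

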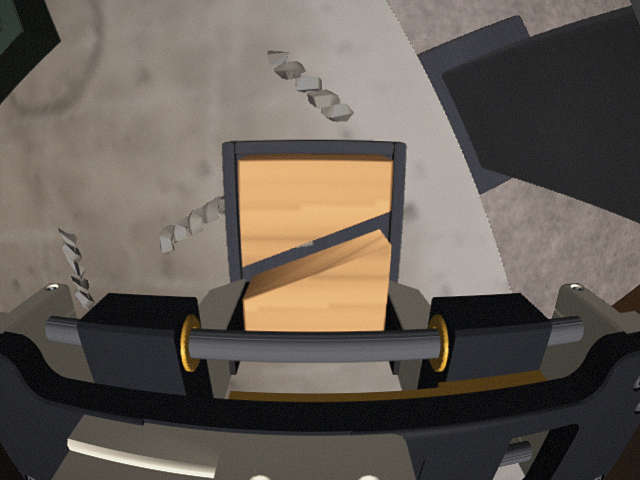

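The picture shows wedge 2 in place and wedge 1 held parallel to it with a clear gap between them. The 18 N upward force means its outer edge is on the rim, so I'll lift, shift 3 mm inward and lower again.

```bash
python3 -m crank '[[[0,0,0,-0.6,0],[0,0,0,-0.8,0],[0,0,0,-0.8,0],[0,0.3,0,-0.8,0],[0,0.3,0,-0.8,0],[0,0.3,0,-0.8,0],[0,0.3,0,-0.6,0],[0,0.3,0,-0.4,0],[0,0.3,0,-0.2,0],[0,0.3,0,-0.2,0]]]'
python3 -m crank '[[[0,0,0,0,0],[0,0,0,0,0],[0,0,0,0.1,0],[0,0,0,0.1,0],[0,0,0,0.2,0],[0,0,0,0.2,0],[0,0,0,0.2,0],[0,0,0,0.2,0],[0,0,0,0.2,0],[0,0,0,0.2,0]]]'
python3 -c "
from h import *
adv(.3,0,-.2,0);adv(0,0,.2,0)"
```

```text
time: 19.65
tool_pos: [447.4, -66.1, 21.5]
tcp_rot: [3.141, -0.0, -2.059]
contact_force: [0.9, -0.6, -0.3]
grip_width: 59.9
finger_force: 30.0
time: 20.65
tool_pos: [447.6, -66.1, 19.9]
tcp_rot: [-3.142, -0.0, -2.059]
contact_force: [0.1, -0.8, -1.3]
grip_width: 60.0
finger_force: 30.0
cmd [447.6 -66.1  21.9 242. ]
cmd [447.6 -66.1  19.9 242. ]
```

```bash
python3 -m crank '[[[0,0,0,0.1,0],[0,0,0,0.1,0],[0,0,0,0.1,0],[0,0,0,0.1,0],[0,-0.05,0,0.1,0],[0,-0.1,0,0.1,0],[0,-0.1,0,0.1,0],[0,-0.1,0,0.1,0],[0,-0.1,0,0.1,0],[0,-0.1,0,0.1,0]]]'
python3 -m crank '[[[0,0,0,0,0],[0,-0.05,0,0,0],[0,-0.05,0,0,0],[0,-0.1,0,0,0],[0,-0.1,0,0,0],[0,-0.1,0,0,0],[0,-0.1,0,0,0],[0,-0.1,0,0,0],[0,-0.1,0,0,0],[0,-0.1,0,0,0]]]'
python3 -c "
from h import *
adv(-.1,0,.1,0);adv(-.1,0,0,0)"
```

```text
time: 21.65
tool_pos: [447.8, -65.8, 18.9]
tcp_rot: [3.141, -0.001, -2.059]
contact_force: [-1.5, -3.8, 0.4]
grip_width: 60.0
finger_force: 30.0
time: 22.65
tool_pos: [447.9, -65.7, 18.9]
tcp_rot: [3.141, -0.002, -2.058]
contact_force: [-5.2, -9.6, 1.5]
grip_width: 60.1
finger_force: 30.0
cmd [448.1 -65.2  18.9 242. ]
cmd [448.6 -64.3  18.9 242. ]
```

```bash
python3 -m crank '[[[0,0.15,0,0,0],[0,0.17,0,0,0],[0,0.17,0,0.05,0],[0,0.17,0,0.1,0],[0,0.17,0,0.1,0],[0,0.17,0,0.1,0],[0,0.17,0,0.1,0],[0,0.17,0,0.1,0],[0,0.17,0,0.1,0],[0,0.17,0,0.1,0]]]'
python3 -m crank '[[[0,0,0,0.05,0],[0,0,0,0.05,0],[0,0,0,0.1,0],[0,0,0,0.1,0],[0,0,0,0.15,0],[0,0,0,0.15,0],[0,0,0,0.15,0],[0,0,0,0.15,0],[0,0,0,0.15,0],[0,0,0,0.15,0]]]'
python3 -c "
from h import *
adv(.17,0,.1,0);adv(0,0,.15,0)"
```

```text
time: 23.65
tool_pos: [447.9, -66.0, 18.0]
tcp_rot: [-3.141, -0.0, -2.059]
contact_force: [-1.7, -5.0, 1.9]
grip_width: 60.0
finger_force: 30.0
time: 24.65
tool_pos: [448.0, -65.8, 17.1]
tcp_rot: [-3.141, 0.0, -2.059]
contact_force: [-2.9, -2.5, 11.9]
grip_width: 59.8
finger_force: 30.0
cmd [447.8 -65.8  17.9 242. ]
cmd [447.8 -65.8  16.4 242. ]
```

Bottomed on the floor. I'll relax the downward command, release, lift and look.

```bash
python3 -m crank '[[[0,0,0,-0.06,0],[0,0,0,-0.06,0],[0,0,0,-0.06,0],[0.1,0,0,-0.06,0],[0.3,0,0,-0.06,0],[0.6,0,0,-0.06,0],[0.9,0,0,-0.06,0],[0.9,0,0,-0.06,0],[0.9,0,0,-0.06,0],[0.9,0,0,-0.06,0]]]'
python3 -m crank '[[[0.9,0,0,-1,0],[0.9,0,0,-3,0],[0.9,0,0,-6,0],[0.9,0,0,-10,0],[1,0,0,-14,0],[1,0,0,-17,0],[1,1,0,-18,0],[1,1,0,-18,0],[1,1,0,-18,0],[1,1,0,-18,0]]]'
python3 - <<'E'
from h import *
adv(0,0,-.06,0);adv(1,0,-18,0); im,d,p=wsave("w_p2b");np.savez("pics/w_p2b.npz",d=d,a=p[0],b=p[1])
E
```

```text
time: 25.65
tool_pos: [447.7, -65.6, 16.8]
tcp_rot: [3.141, 0.0, -2.059]
contact_force: [0.2, -0.6, -0.8]
grip_width: 81.9
finger_force: 0.0
time: 26.65
tool_pos: [442.2, -74.4, 195.5]
tcp_rot: [3.139, -0.0, -2.06]
contact_force: [0.4, -0.2, -0.3]
grip_width: 92.0
finger_force: 0.0
cmd [447.8 -65.8  17.  242. ]
cmd [443.1 -74.7 197.  242. ]
```

View pics/w_p2b.png

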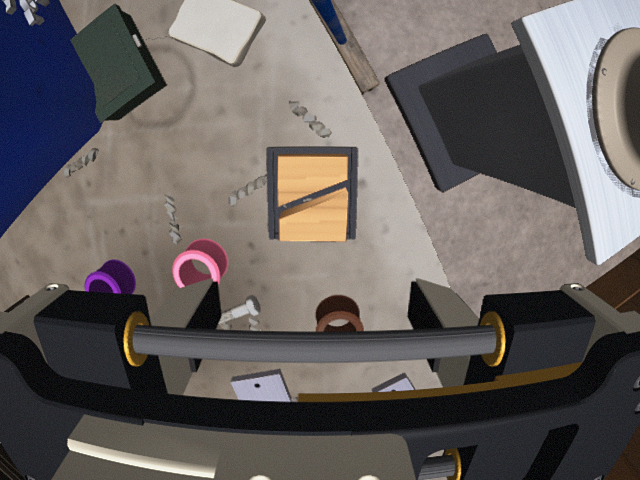

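Both wedges lie level in the recess at (313,197), with a thin slanted gap and their straight sides at the walls. I'll measure the layer's centre and then fetch the large plate.

Run:
```python
from h import *
w,_=wrep("w_p2b",(262,140,365,250),lambda H,S,V:((S>85)&(H<25)&(V>120)),40,6)
im=cv2.imread("pics/w_p2b.png");hsv=cv2.cvtColor(im,cv2.COLOR_BGR2HSV).astype(int);m=np.zeros((480,640),np.uint8)
q=(hsv[...,1]>85)&(hsv[...,0]<25)&(hsv[...,2]>120);m[140:250,262:365]=q[140:250,262:365]*255
p=np.load("pics/w_p2b.npz");ys,xs=np.nonzero(m);P=wrays(np.c_[xs,ys],(p["a"],p["b"]),40)[:,:2].astype(np.float32)
r=cv2.minAreaRect(P);print("layer",r,P.mean(0))
im2,_=save("top","t2"); hsv=cv2.cvtColor(np.ascontiguousarray(im2[...,::-1]),cv2.COLOR_BGR2HSV).astype(int)
# plates again in top: pixel-area mean and hole-mark centres
for n,b in(("lp",(262,200,325,255)),("sp",(234,280,280,316))):
    x0,y0,x1,y1=b;s=hsv[y0:y1,x0:x1];k=(s[...,0]>100)&(s[...,0]<140)&(s[...,1]>14)&(s[...,2]>120)
    k=cv2.morphologyEx((k*255).astype(np.uint8),cv2.MORPH_CLOSE,np.ones((7,7)));ys,xs=np.nonzero(k)
    P=ray("top",np.c_[xs+x0,ys+y0],12)[:,:2].astype(np.float32);r=cv2.minAreaRect(P);print(n,r,P.mean(0))
rel([(470,40,190,170),(605,108,190,76.6)],cmd())
print(bot.get_obs()["joint_positions"].round(2))
```

```text
w_p2b rect [439.2 -78.1] [47.5 59.7] 61.9
  poly [[403.3999938964844, -84.9000015258789], [454.79998779296875, -92.4000015258789], [476.29998779296875, -72.0], [425.1000061035156, -43.70000076293945]]
layer ((433.1514587402344, -90.43119812011719), (75.001220703125, 60.57318878173828), 61.966033935546875) [432.3051   -91.202705]
lp ((604.8989868164062, 108.16128540039062), (84.18995666503906, 60.662628173828125), 76.36758422851562) [604.78375 108.0593 ]
sp ((458.80267333984375, 183.4959716796875), (45.04061508178711, 59.867408752441406), 2.6267645359039307) [458.9875 183.8601]
to (470, 40, 190, 170) -> [-11.39, 3.01, 0.7] 72.0
to (605, 108, 190, 76.6) -> [-23.73, -5.72, 0.7] 165.4
[-0.34  0.24  1.77  0.    1.14 -2.99]
```

```bash
python3 -c "
from h import *
rel([(421,-116,190,76.6),(421,-116,190,62)],cmd())"
python3 -m crank '[[[1,0.4,0,0,8],[1,0.9,0,0,16],[1,1.4,0,0,24],[1,1.9,0,0,32],[1,2.4,0,0,40],[1,2.9,0,0,48],[1,3.4,0,0,56],[1,3.9,0,0,64],[1,4.4,0,0,72],[1,4.7,0,0,80]]]'
python3 -m crank '[[[1,0,0,0,8],[1,0,0,0,16],[1,0,0,0,24],[1,0,0,0,32],[1,0,0,0,40],[1,0,0,0,48],[1,0,0,0,56],[1,0,0,0,64],[1,0,0,0,72],[1,0,0,0,80]]]'
python3 -m crank '[[[1,0,0,0,7],[1,0,0,0,14],[1,0,0,0,20],[1,0,0,0,20],[1,0,0,0,20],[1,0,0,0,20],[1,0,0,0,20],[1,0,0,0,20],[1,0,0,0,20],[1,0,0,0,20]]]'
python3 - <<'E'
from h import *
adv(4.7,0,0,80);adv(0,0,0,80);adv(0,0,0,20)
im,d,p=wsave("w_p2c");np.savez("pics/w_p2c.npz",d=d,a=p[0],b=p[1]);print(p)
im=cv2.imread("pics/w_p2c.png");hsv=cv2.cvtColor(im,cv2.COLOR_BGR2HSV).astype(int);m=np.zeros((480,640),np.uint8)
q=(hsv[...,1]>85)&(hsv[...,0]<25)&(hsv[...,2]>120);m[110:260,240:380]=q[110:260,240:380]*255
m=cv2.morphologyEx(m,cv2.MORPH_OPEN,np.ones((3,3)))
ys,xs=np.nonzero(m);P=wrays(np.c_[xs,ys],p,40)[:,:2].astype(np.float32);print(cv2.minAreaRect(P),xs.min(),xs.max(),ys.min(),ys.max())
rel([(605,108,150,76.4)],cmd())
E
```

```text
to (421, -116, 190, 76.6) -> [4.69, 0.01, 0.7] 165.4
to (421, -116, 190, 62) -> [4.69, 0.01, 0.7] -180.0
time: 27.75
tool_pos: [420.6, -116.2, 196.2]
tcp_rot: [3.141, -0.002, 2.822]
contact_force: [-0.3, -0.0, 0.4]
grip_width: 91.8
finger_force: 0.0
time: 28.75
tool_pos: [420.8, -115.9, 196.1]
tcp_rot: [-3.14, -0.0, 1.426]
contact_force: [0.3, 0.6, -0.7]
grip_width: 91.9
finger_force: 0.0
time: 29.75
tool_pos: [421.0, -116.2, 197.0]
tcp_rot: [3.142, 0.0, 1.082]
contact_force: [0.3, 0.4, -1.1]
grip_width: 91.8
finger_force: 0.0
cmd [ 421.  -116.2  197.   162. ]
cmd [ 421.  -116.2  197.    82. ]
cmd [ 421.  -116.2  197.    62. ]
(array([ 421.01819671, -116.17377741,  197.02844579]), array([3.14152663e+00, 1.22268694e-05, 1.08238993e+00]))
((433.41314697265625, -89.9992446899414), (74.99649810791016, 60.410736083984375), 61.76755905151367) 279 349 141 227
to (605, 108, 150, 76.4) -> [28.43, 5.72, 4.7] -14.4
```

```bash
python3 -c "
from h import *
rel([(591,50,190,76.4)],cmd())"
python3 -m crank '[[[1,1.5,0.5,0,-1],[1,4,1.2,0,-3],[1,7,2.1,0,-5],[1,10,3,0,-7],[1,13,4,0,-9],[1,16,5,0,-11],[1,19,6,0,-13],[1,21.5,6.8,0.7,-14.4],[1,22.67,7.2,0.7,-14.4],[1,22.67,7.2,0.7,-14.4]]]'
python3 -m crank '[[[1,0,0,0,0],[1,0,0,0,0],[1,0,0,0,0],[1,0,0,0,0],[1,0,0,0,0],[1,0,0,0,0],[1,0,0,0,0],[1,0,0,0,0],[1,0,0,0,0],[1,0,0,0,0]]]'
python3 - <<'E'
from h import *
adv(22.67,7.2,.7,-14.4)
im,d,p=wsave("w_lp");np.savez("pics/w_lp.npz",d=d,a=p[0],b=p[1]);print(p)
hsv=cv2.cvtColor(cv2.imread("pics/w_lp.png"),cv2.COLOR_BGR2HSV).astype(int)
f=lambda H,S,V:(H>100)&(H<145)&(S>14)&(V>120)
for z in(12,): wrep("w_lp",(230,60,420,265),f,z,6)
c,_=wcont("w_lp",(230,60,420,265),f);print(cv2.boundingRect(c))
t,_=save("top","t3")
E
```

```text
to (591, 50, 190, 76.4) -> [22.65, 7.21, 0.7] -14.4
time: 30.8
tool_pos: [591.4, 50.9, 189.5]
tcp_rot: [-3.141, 0.0, 1.334]
contact_force: [-0.2, -0.7, 0.4]
grip_width: 91.5
finger_force: 0.0
time: 31.8
tool_pos: [591.0, 50.3, 190.0]
tcp_rot: [-3.142, 0.0, 1.334]
contact_force: [-0.4, 0.1, -0.5]
grip_width: 91.9
finger_force: 0.0
cmd [591.   50.2 190.   76.4]
(array([591.0164827 ,  50.26781004, 189.9639958 ]), array([-3.14157762e+00,  7.62585316e-05,  1.33365866e+00]))
w_lp rect [604.5 108.6] [84.9 61. ] 76.5
  poly [[584.7000122070312, 156.1999969482422], [565.7999877929688, 74.30000305175781], [622.9000244140625, 60.599998474121094], [643.2999877929688, 142.10000610351562]]
(281, 101, 69, 94)
```

```bash
python3 -c "
from h import *
rel([(604.5,108.6,2,76.5)],cmd())"
python3 -m crank '[[[1,1,0.05,2,0],[1,3,0.05,5,0],[1,5,0.05,9,0],[1,5.99,0.05,13,0],[1,5.99,0.05,16,0],[1,5.99,0.05,17.5,0],[1,5.99,0.05,18.4,0],[1,5.99,0.05,18.8,0],[1,5.99,0.05,18.8,0],[1,5.99,0.05,18.8,0]]]'
python3 -m crank '[[[0.8,0,0,0,0],[0.6,0,0,0,0],[0,0,0,0,0],[0,0,0,0,0],[0,0,0,0,0],[0,0,0,0,0],[0,0,0,0,0],[0,0,0,-0.5,0],[0,0,0,-1.5,0],[0,0,0,-4,0]]]'
python3 - <<'E'
from h import *
adv(5.99,.05,18.8,0);P=adv(0,0,-4,0)
rel([(434,-90.3,100,62)],P)
E
```

```text
to (604.5, 108.6, 2, 76.5) -> [5.99, -0.06, 18.8] -0.1
time: 32.9
tool_pos: [606.6, 108.1, 3.4]
tcp_rot: [3.139, -0.001, 1.333]
contact_force: [0.2, -0.5, 0.4]
grip_width: 92.0
finger_force: 0.0
time: 33.9
tool_pos: [603.3, 108.2, 40.1]
tcp_rot: [-3.135, 0.002, 1.333]
contact_force: [0.1, 0.0, -5.8]
grip_width: 61.3
finger_force: 30.0
cmd [605.6 108.3   2.   76.4]
cmd [605.6 108.3  42.   76.4]
to (434, -90.3, 100, 62) -> [-23.34, -12.01, -5.8] 14.4
```

```bash
python3 -m crank '[[[0,0,0,-2,0],[0,0,0,-4,0],[0,-1.5,-1,-6,0],[0,-4,-2,-6.5,2],[0,-7.5,-3.8,-6.5,5],[0,-11,-5.6,-6.5,8],[0,-14.5,-7.4,-6.5,10],[0,-18,-9.2,-6.5,12],[0,-21.5,-11,-6.5,14],[0,-23.34,-12,-6.5,14.4]]]'
python3 -m crank '[[[0,0,0,1,0],[0,0,0,2.5,0],[0,0,0,4,0],[0,0,0,5,0],[0,0,0,5.7,0],[0,0,0,5.9,0],[0,0,0,5.9,0],[0,0,0,5.9,0],[0,0,0,5.9,0],[0,0,0,5.9,0]]]'
python3 - <<'E'
from h import *
adv(-23.34,-12,-6.5,14.4);P=adv(0,0,5.9,0)
wsave("w_p3")
E
```

```text
time: 34.9
tool_pos: [431.7, -91.7, 107.3]
tcp_rot: [-3.14, 0.001, 1.08]
contact_force: [0.6, 0.3, -5.4]
grip_width: 61.7
finger_force: 30.0
time: 35.9
tool_pos: [434.3, -90.4, 48.4]
tcp_rot: [3.141, -0.0, 1.082]
contact_force: [-0.4, -1.1, -5.1]
grip_width: 61.6
finger_force: 30.0
cmd [434.1 -90.4 107.   62. ]
cmd [434.1 -90.4  48.   62. ]
```

View pics/w_p3.png

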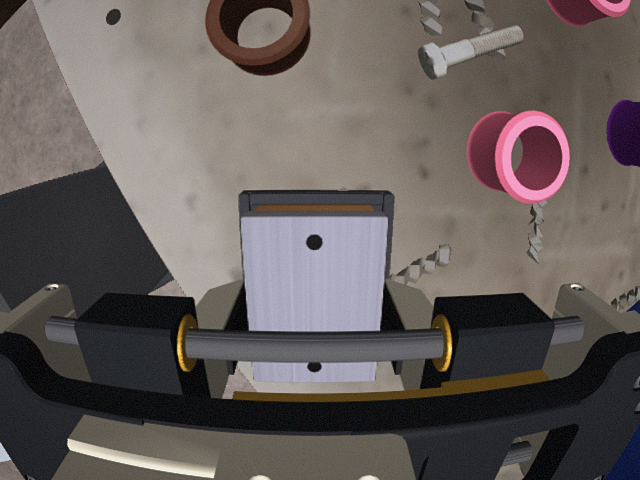

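The plate is held squarely over the wedges (columns 243–387, shoe rims 240–393), with only a thin strip of wedge side visible beyond its far edge. Lowering it now.

```bash
python3 -m crank '[[[0,0,0,0.2,0],[0,0,0,0.4,0],[0,0,0,0.5,0],[0,0,0,0.55,0],[0,0,0,0.6,0],[0,0,0,0.6,0],[0,0,0,0.6,0],[0,0,0,0.6,0],[0,0,0,0.6,0],[0,0,0,0.6,0]]]'
python3 -c "
from h import *
adv(0,0,.6,0)"
```

```text
time: 36.95
tool_pos: [434.0, -90.4, 42.1]
tcp_rot: [3.142, 0.0, 1.082]
contact_force: [-2.4, 0.6, 1.4]
grip_width: 61.4
finger_force: 30.0
cmd [434.1 -90.4  42.   62. ]
```

```bash
python3 -m crank '[[[0.1,0,0,0,0],[0.4,0,0,0,0],[0.8,0,0,0,0],[0.9,0,0,0,0],[0.9,0,0,0,0],[0.9,0,0,-1,0],[0.9,0,0,-3,0],[0.9,0,0,-6,0],[1,0,0,-10,0],[1,0,0,-14,0]]]'
python3 -c "
from h import *
adv(0,0,-14,0); rel([(462,124,190,93.3)],cmd())"
```

```text
time: 37.95
tool_pos: [433.8, -90.2, 184.0]
tcp_rot: [3.142, 0.0, 1.082]
contact_force: [0.4, 0.6, -0.2]
grip_width: 90.6
finger_force: 0.0
cmd [434.1 -90.4 182.   62. ]
to (462, 124, 190, 93.3) -> [20.24, -7.6, -0.8] -31.3
```

```bash
python3 -m crank '[[[1,1.5,-0.5,0,-3],[1,4.5,-1.5,-0.8,-7],[1,7.5,-3,-0.8,-12],[1,10.5,-4,-0.8,-17],[1,13.5,-5,-0.8,-22],[1,16.5,-6,-0.8,-26],[1,19,-7,-0.8,-31.3],[1,20.2,-7.6,-0.8,-31.3],[1,20.2,-7.6,-0.8,-31.3],[1,20.2,-7.6,-0.8,-31.3]]]'
python3 -m crank '[[[1,0,0,0,0],[1,0,0,0,0],[1,0,0,0,0],[1,0,0,0,0],[1,0,0,0,0],[1,0,0,0,0],[1,0,0,0,0],[1,0,0,0,0],[1,0,0,0,0],[1,0,0,0,0]]]'
python3 - <<'E'
from h import *
adv(20.2,-7.6,-.8,-31.3)
im,d,p=wsave("w_sp");np.savez("pics/w_sp.npz",d=d,a=p[0],b=p[1])
f=lambda H,S,V:(H>100)&(H<145)&(S>14)&(V>120)
wrep("w_sp",(240,80,400,250),f,12,6); c,_=wcont("w_sp",(240,80,400,250),f);print(cv2.boundingRect(c))
im,_=save("top","t4"); hsv=cv2.cvtColor(im,cv2.COLOR_RGB2HSV).astype(int); b=(350,270,430,350); x0,y0,x1,y1=b
s=hsv[y0:y1,x0:x1];k=((s[...,0]>100)&(s[...,0]<145)&(s[...,1]>14)&(s[...,2]>130)).astype(np.uint8)
k=cv2.morphologyEx(k,cv2.MORPH_OPEN,np.ones((3,3)));ys,xs=np.nonzero(k);print(len(xs),cv2.minAreaRect(ray("top",np.c_[xs+x0,ys+y0],52)[:,:2].astype(np.float32)))
E
```

```text
time: 38.95
tool_pos: [461.6, 123.1, 190.2]
tcp_rot: [3.142, 0.001, 1.627]
contact_force: [0.2, -0.9, 0.7]
grip_width: 91.9
finger_force: 0.0
time: 39.95
tool_pos: [461.8, 123.7, 190.0]
tcp_rot: [3.142, 0.0, 1.629]
contact_force: [-0.4, -0.1, -0.2]
grip_width: 91.9
finger_force: 0.0
cmd [461.8 123.7 190.   93.3]
w_sp rect [458.1 184.6] [44.9 60.2] 3.2
  poly [[435.20001220703125, 213.3000030517578], [438.20001220703125, 153.3000030517578], [481.79998779296875, 155.89999389648438], [478.6000061035156, 215.89999389648438]]
(291, 114, 51, 67)
1346 ((433.5027770996094, -89.98052978515625), (85.1541519165039, 61.820823669433594), 61.711082458496094)
```

```bash
python3 -c "
from h import *
rel([(458.1,184.6,2,93.2)],cmd())"
python3 -m crank '[[[1,1,0.02,2,0],[1,3,0.02,5,0],[1,5,0.02,9,0],[1,6.1,0.02,13,0],[1,6.1,0.02,16,0],[1,6.1,0.02,17.5,0],[1,6.1,0.02,18.4,0],[1,6.1,0.02,18.8,0],[1,6.1,0.02,18.8,0],[1,6.1,0.02,18.8,0]]]'
python3 -m crank '[[[0.8,0,0,0,0],[0.6,0,0,0,0],[0,0,0,0,0],[0,0,0,0,0],[0,0,0,0,0],[0,0,0,0,0],[0,0,0,0,0],[0,0,0,-0.5,0],[0,0,0,-1.5,0],[0,0,0,-4,0]]]'
python3 - <<'E'
from h import *
adv(6.1,.02,18.8,0);P=adv(0,0,-4,0)
rel([(433.8,-90.2,110,62)],P)
E
```

```text
to (458.1, 184.6, 2, 93.2) -> [6.1, -0.02, 18.8] 0.1
time: 41.05
tool_pos: [459.2, 184.7, 2.8]
tcp_rot: [3.14, -0.0, 1.628]
contact_force: [0.2, -0.2, 0.1]
grip_width: 91.7
finger_force: 0.0
time: 42.05
tool_pos: [456.9, 184.2, 41.4]
tcp_rot: [-3.137, 0.001, 1.628]
contact_force: [-0.4, -0.9, -2.4]
grip_width: 45.6
finger_force: 30.0
cmd [458.5 184.6   2.   93.3]
cmd [458.5 184.6  42.   93.3]
to (433.8, -90.2, 110, 62) -> [-27.29, -4.05, -6.8] 31.3
```

```bash
python3 -m crank '[[[0,0,0,-3,0],[0,-1,-0.1,-6,2],[0,-4,-0.5,-7.5,6],[0,-8,-1,-7.5,10],[0,-12,-1.7,-7.5,14],[0,-16,-2.4,-7.5,19],[0,-20,-3,-7.5,24],[0,-23.5,-3.5,-7.5,28],[0,-26,-3.9,-7.5,31.4],[0,-27.3,-4.05,-7.5,31.4]]]'
python3 -m crank '[[[0,0,0,1,0],[0,0,0,2.5,0],[0,0,0,4,0],[0,0,0,5,0],[0,0,0,5.7,0],[0,0,0,5.7,0],[0,0,0,5.7,0],[0,0,0,5.7,0],[0,0,0,5.7,0],[0,0,0,5.7,0]]]'
python3 - <<'E'
from h import *
adv(-27.3,-4.05,-7.5,31.4);P=adv(0,0,5.7,0)
wsave("w_p4")
E
```

```text
time: 43.05
tool_pos: [433.5, -92.2, 117.7]
tcp_rot: [3.141, 0.0, 1.078]
contact_force: [-0.4, 0.6, -3.5]
grip_width: 45.4
finger_force: 30.0
time: 44.05
tool_pos: [434.0, -90.4, 60.4]
tcp_rot: [3.141, 0.0, 1.08]
contact_force: [0.1, 0.6, -2.7]
grip_width: 45.4
finger_force: 30.0
cmd [433.8 -90.3 117.   61.9]
cmd [433.8 -90.3  60.   61.9]
```

View pics/w_p4.png

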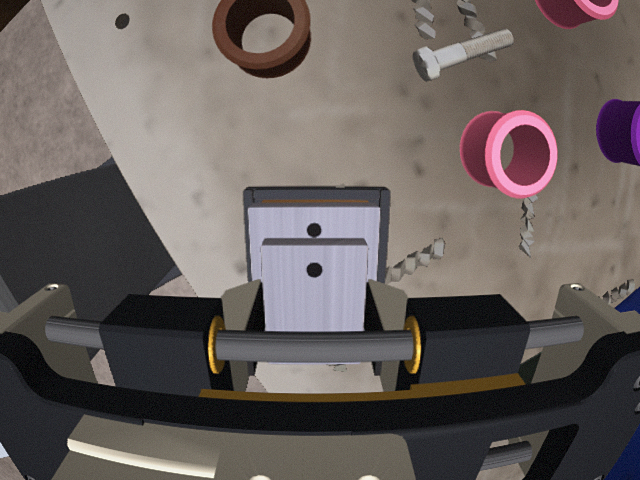

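The small plate is centred over the large one, with both hole marks at column 314. Lower, release, and go on to the coupling.

```bash
python3 -m crank '[[[0,0,0,0.2,0],[0,0,0,0.4,0],[0,0,0,0.5,0],[0,0,0,0.55,0],[0,0,0,0.6,0],[0,0,0,0.6,0],[0,0,0,0.6,0],[0,0,0,0.6,0],[0,0,0,0.6,0],[0,0,0,0.6,0]]]'
python3 -m crank '[[[0.1,0,0,0,0],[0.3,0,0,0,0],[0.6,0,0,0,0],[0.7,0,0,0,0],[0.7,0,0,0,0],[0.7,0,0,-1,0],[0.7,0,0,-3,0],[0.9,0,0,-6,0],[1,0,0,-10,0],[1,0,0,-13,0]]]'
python3 -c "
from h import *
adv(0,0,.6,0); adv(0,0,-13,0); rel([(474,-20,200,90),(474,-20,200,62)],cmd())"
```

```text
time: 45.1
tool_pos: [433.8, -90.3, 54.0]
tcp_rot: [3.142, 0.0, 1.08]
contact_force: [0.1, -0.5, -2.5]
grip_width: 45.3
finger_force: 30.0
time: 46.1
tool_pos: [434.1, -90.4, 186.9]
tcp_rot: [3.139, -0.0, 1.08]
contact_force: [-0.6, 0.3, 0.1]
grip_width: 83.8
finger_force: 0.0
cmd [433.8 -90.3  54.   61.9]
cmd [433.8 -90.3 184.   61.9]
to (474, -20, 200, 90) -> [8.09, 0.24, -1.6] -28.1
to (474, -20, 200, 62) -> [8.09, 0.24, -1.6] -0.1
```

```bash
python3 -c "
from h import *
rel([(446,-15,190,61.9)],cmd())"
python3 -m crank '[[[1,1,0,-0.6,0],[1,3,-0.5,-0.6,0],[1,5,-1,-0.6,0],[1,7,-2,-0.6,0],[1,7.2,-2.5,-0.6,0],[1,7.2,-2.5,-0.6,0],[1,7.2,-2.5,-0.6,0],[1,7.2,-2.5,-0.6,0],[1,7.2,-2.5,-0.6,0],[1,7.2,-2.5,-0.6,0]]]'
python3 - <<'E'
from h import *
adv(7.2,-2.5,-.6,0)
im,d,p=wsave("w_cp");np.savez("pics/w_cp.npz",d=d,a=p[0],b=p[1])
f=lambda H,S,V:(H<20)&(S>80)&(V<140)
c,p=wcont("w_cp",(230,60,420,270),f);print(cv2.boundingRect(c),cv2.contourArea(c))
w=wrays(c[:,0],p,42)[:,:2].astype(np.float32);print(cv2.minEnclosingCircle(w),cv2.fitEllipse(w))
im,_=save("top","t5"); hsv=cv2.cvtColor(im,cv2.COLOR_RGB2HSV).astype(int); x0,y0,x1,y1=350,270,430,350
s=hsv[y0:y1,x0:x1];k=((s[...,0]>100)&(s[...,0]<145)&(s[...,1]>14)&(s[...,2]>130)).astype(np.uint8)
k=cv2.morphologyEx(k,cv2.MORPH_OPEN,np.ones((3,3)));ys,xs=np.nonzero(k);print(len(xs),cv2.minAreaRect(ray("top",np.c_[xs+x0,ys+y0],52)[:,:2].astype(np.float32)))
A=cv2.resize(im[260:350,310:430,::-1],(400,300),interpolation=cv2.INTER_CUBIC);B=cv2.resize(cv2.imread("pics/w_cp.png"),(400,300));cv2.imwrite("pics/m3.png",np.hstack([A,B]))
E
```

```text
to (446, -15, 190, 61.9) -> [7.22, -2.47, -0.6] 0.0
time: 47.1
tool_pos: [445.7, -15.5, 190.0]
tcp_rot: [3.142, 0.0, 1.08]
contact_force: [-1.0, -0.9, 1.1]
grip_width: 91.6
finger_force: 0.0
cmd [445.6 -15.  190.   61.9]
(285, 121, 57, 57) 2475.5
((471.8975830078125, 38.588287353515625), 23.542095184326172) ((471.9256591796875, 38.654380798339844), (46.09620666503906, 46.254066467285156), 70.48939514160156)
333 ((447.9735412597656, -97.22599792480469), (86.25364685058594, 23.533506393432617), 67.4210433959961)
```

View pics/m3.png

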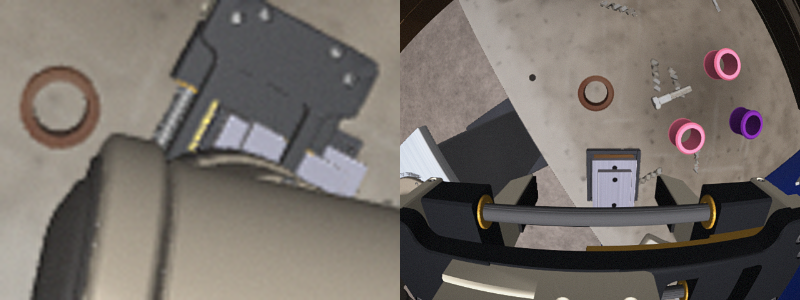

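The arm hides the stack in the top view, but the wrist view shows both plates in line and the coupling at (471.9, 38.6) mm. Grasping it now.

```bash
python3 -c "
from h import *
rel([(471.9,38.6,10,61.9)],cmd())"
python3 -m crank '[[[1,1,0,2,0],[1,3,-0.1,5,0],[1,5,-0.2,9,0],[1,5.97,-0.2,12.5,0],[1,5.97,-0.2,15,0],[1,5.97,-0.2,16.8,0],[1,5.97,-0.2,17.6,0],[1,5.97,-0.2,18,0],[1,5.97,-0.2,18,0],[1,5.97,-0.2,18,0]]]'
python3 -m crank '[[[0.8,0,0,0,0],[0.6,0,0,0,0],[0,0,0,0,0],[0,0,0,0,0],[0,0,0,0,0],[0,0,0,0,0],[0,0,0,0,0],[0,0,0,-0.5,0],[0,0,0,-2,0],[0,0,0,-5,0]]]'
python3 - <<'E'
from h import *
adv(5.97,-.2,18,0);P=adv(0,0,-5,0)
rel([(433.8,-90.3,110,62)],P)
E
```

```text
to (471.9, 38.6, 10, 61.9) -> [5.96, -0.21, 18.0] 0.0
time: 48.2
tool_pos: [472.6, 38.5, 10.8]
tcp_rot: [3.14, -0.001, 1.08]
contact_force: [0.3, -0.1, 0.2]
grip_width: 91.7
finger_force: 0.0
time: 49.2
tool_pos: [469.8, 38.8, 58.8]
tcp_rot: [-3.136, 0.003, 1.08]
contact_force: [0.4, -0.8, -3.7]
grip_width: 47.8
finger_force: 30.0
cmd [472.   38.6  10.   61.9]
cmd [472.   38.6  60.   61.9]
to (433.8, -90.3, 110, 62) -> [-13.17, 2.7, -5.0] -0.1
```

```bash
python3 -m crank '[[[0,0,0,-2.5,0],[0,0,0,-5,0],[0,-1,0.2,-6,0],[0,-3,0.6,-6,0],[0,-5.5,1.1,-6,0],[0,-8,1.6,-6,0],[0,-10.5,2.1,-6,0],[0,-12.5,2.5,-6,0],[0,-13.17,2.7,-6,0],[0,-13.17,2.7,-6,0]]]'
python3 -m crank '[[[0,0,0,0.5,0],[0,0,0,1.5,0],[0,0,0,2.5,0],[0,0,0,3.3,0],[0,0,0,3.8,0],[0,0,0,4,0],[0,0,0,4,0],[0,0,0,4,0],[0,0,0,4,0],[0,0,0,4,0]]]'
python3 - <<'E'
from h import *
adv(-13.17,2.7,-6,0);adv(0,0,4,0); wsave("w_p5")
E
```

```text
time: 50.2
tool_pos: [433.1, -91.1, 119.5]
tcp_rot: [-3.14, 0.0, 1.078]
contact_force: [0.3, 1.5, -3.6]
grip_width: 47.4
finger_force: 30.0
time: 51.2
tool_pos: [434.0, -90.4, 80.3]
tcp_rot: [3.141, -0.0, 1.08]
contact_force: [-0.1, 0.8, -3.6]
grip_width: 47.6
finger_force: 30.0
cmd [433.8 -90.3 120.   61.9]
cmd [433.8 -90.3  80.   61.9]
```

View pics/w_p5.png

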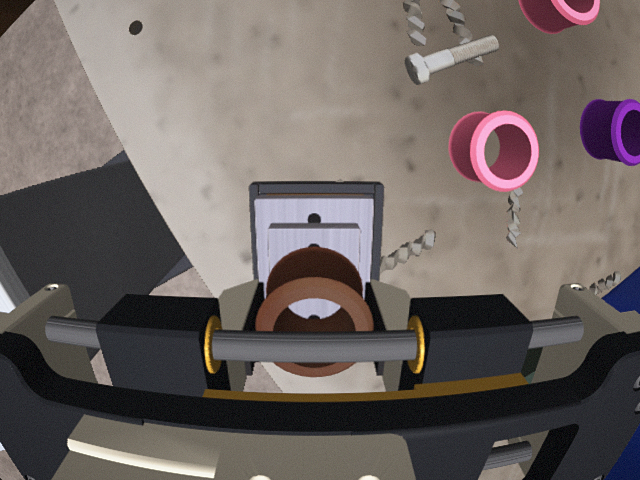

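The coupling hangs upright over the middle of the small plate at column 314. Lowering and releasing.

```bash
python3 -m crank '[[[0,0,0,0.2,0],[0,0,0,0.4,0],[0,0,0,0.5,0],[0,0,0,0.55,0],[0,0,0,0.6,0],[0,0,0,0.62,0],[0,0,0,0.62,0],[0,0,0,0.62,0],[0,0,0,0.62,0],[0,0,0,0.62,0]]]'
python3 -m crank '[[[0.1,0,0,0,0],[0.3,0,0,0,0],[0.6,0,0,0,0],[0.8,0,0,0,0],[0.8,0,0,0,0],[0.8,0,0,-1,0],[0.9,0,0,-3,0],[1,0,0,-6,0],[1,0,0,-9,0],[1,0,0,-12,0]]]'
python3 -m crank '[[[1,2,-0.5,0,0],[1,5,-1.5,0,0],[1,9,-2.5,0,0],[1,13,-3.5,0,0],[1,17,-4.5,0,0],[1,21,-5.5,0,0],[1,23,-6,0,0],[1,24,-6,0,0],[1,24,-6,0,0],[1,24,-6,0,0]]]'
python3 - <<'E'
from h import *
im,_=save("top","t6");im2,d=save("scene","s6")
A=cv2.resize(im[200:350,300:500,::-1],(400,300),interpolation=cv2.INTER_CUBIC);B=cv2.resize(im2[150:300,330:530,::-1],(400,300),interpolation=cv2.INTER_CUBIC);cv2.imwrite("pics/m4.png",np.hstack([A,B]))
cp=cv2.cvtColor(im,cv2.COLOR_RGB2HSV).astype(int);x0,y0,x1,y1=350,270,440,350;s=cp[y0:y1,x0:x1]
k=((s[...,0]>100)&(s[...,0]<145)&(s[...,1]>14)&(s[...,2]>130)).astype(np.uint8);ys,xs=np.nonzero(cv2.morphologyEx(k,cv2.MORPH_OPEN,np.ones((2,2))))
print(cv2.minAreaRect(ray("top",np.c_[xs+x0,ys+y0],52)[:,:2].astype(np.float32)))
k=((s[...,0]<20)&(s[...,1]>80)&(s[...,2]<140)).astype(np.uint8);k=cv2.morphologyEx(k,cv2.MORPH_OPEN,np.ones((2,2)));c=max(cv2.findContours(k,0,1)[0],key=cv2.contourArea)
print(cv2.minEnclosingCircle(ray("top",c[:,0]+[x0,y0],106)[:,:2].astype(np.float32)))
E
```

```text
time: 52.25
tool_pos: [433.8, -90.3, 74.0]
tcp_rot: [3.141, 0.0, 1.081]
contact_force: [-1.7, 0.5, 4.1]
grip_width: 47.5
finger_force: 30.0
time: 53.25
tool_pos: [433.7, -90.3, 195.7]
tcp_rot: [3.141, -0.0, 1.08]
contact_force: [-0.0, 0.0, -0.4]
grip_width: 91.5
finger_force: 0.0
time: 54.25
tool_pos: [493.7, 148.8, 193.9]
tcp_rot: [3.142, 0.001, 1.08]
contact_force: [-0.3, -0.1, -0.1]
grip_width: 91.9
finger_force: 0.0
((431.3988342285156, -91.82237243652344), (85.0685806274414, 61.871665954589844), 62.05918884277344)
((434.1175231933594, -88.33541870117188), 25.81858253479004)
```

View pics/m4.png

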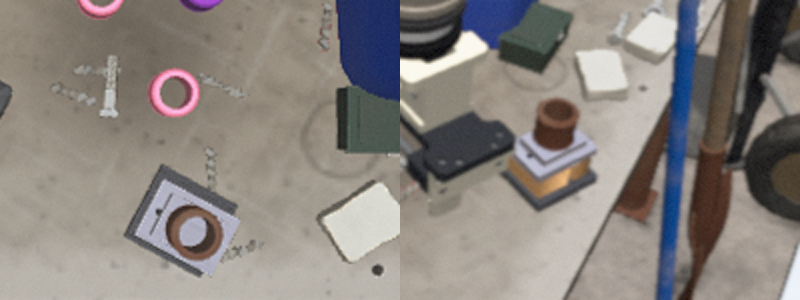

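The full stack stands upright and square in the shoe. In the top view the coupling only looks shifted because of parallax; its measured centre of (434, -88) matches the stack's.

```bash
python3 -c "
from plant import bot
print(bot.close_job())"
```

```text
the job is handed in; nothing more can be done
None
```

I built the stack in the shoe in the order asked (wedges, large plate, small plate, coupling), released everything and handed the job in at about 54 s of the 131 s; the pass/fail result isn't shown to me.

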